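# Index a cable lug under the bench press and nip it at the third click

### The job

The cable lug is lying in its nest at the loading place of the lug press. Lift the sprung plunger by its knob, swing the turntable one notch clockwise (seen from above) so that the lug comes under the ram, and let the plunger drop fully home in the notch; then bring the hand lever down exactly three ratchet clicks - the ratchet will not let it back, and a fourth would start to crush the lug - so that the ram's foot nips the lug. Finish while holding the lever down there with the fingers, carrying its spring yourself rather than letting it rest back on the ratchet, and disturb nothing else on the bench.

Things in the scene. Friction and masses are not known exactly. Their poses are not given: they have to be found in the camera images.
- plunger_knob (a point): Middle of the index plunger's round black knob: 25 mm across, sides straight from 9 mm below this point to 8 mm above, top 11 mm above; about 95 mm above the table when home. It stands in a steel arm of the turntable, 120 mm from the turntable's axis, and travels with it; a 22 mm bushing begins 15 mm below this point, the arm 33 mm below. Lifting takes 5 N at first, 8 N at the top (spring).
- plunger (a joint): Lift of the plunger, m: 0 = home (round-ended 8 mm pin, 8 mm deep in a 10 mm notch of the fixed ring under it), 0.014 = fully lifted. The pin is clear of its notch above 0.008, and rides on the ring if let down between notches.
- turntable (a joint): Turn of the turntable, rad: 0 = as loaded, plunger in its first notch; grows clockwise seen from above; 1.047 (60 degrees) = plunger over the next notch, lug under the ram. A home pin leaves about 0.01 rad of play either way. It turns on a vertical axis through the press's origin with about 0.25 N m of friction and has no stop at the notch.
- press: Fixed bench lug press: round bed 276 mm across with the turntable (188 mm across, die nests up to 68 mm high), grey column and head behind. Origin on the table on the turntable's axis; x from the operator's side to the column. Column and head: x +27 to +177 mm, y -30 to +30 mm, 212 mm tall, head above 130 mm. Plunger: starts at 165 degrees (from x towards y), goes to 105 degrees.
- ram_axis (a point): Point on the ram's axis at the height of the lug's top: 60 mm from the turntable's axis along the press's x, 72 mm up. The axes are those of the press.
- nest (a point): Middle of the floor of the nest that holds the lug, on the turntable; the groove is 15.5 mm wide and 10 mm deep.
- lug: Loose copper cable lug, 40 g: barrel 14 mm thick and 36 mm long with a flat palm 26 mm long at its +x end. Origin on the underside of the barrel's middle, x along the barrel. It lies in the nest and rides with the turntable.
- foot: The small sprung hold-down foot under the ram (10 by 30 mm, 5 mm thick, origin at its middle, 2 mm above its underside). The ram goes down 20 mm per rad of the shaft; the foot meets the lug at about 0.4 rad of the shaft and gives against its spring after that.
- shaft (a joint): Turn of the lever's shaft, rad: 0 = lever up at its stop; grows as it comes down. The ratchet clicks every 0.15 rad: the teeth's tips pass the pawl at 0.33 (first), 0.48, 0.63 (third) and 0.78 (fourth). Let go, the lever springs back until the last tooth passed rests on the pawl, at about 0.35, 0.50, 0.65; from about 0.67 on, the third tooth is off the pawl and the hand carries the spring.
- lever: The hand lever at the press's right: 15 mm steel rod from a hub on the shaft, with a round grey grip 28 mm thick, 135 to 215 mm from the shaft. Origin on the shaft's axis; the lever runs along its own -x, its y is the shaft's line (the press's y). It starts pointing to the operator and up, 0.62 to 0.82 rad above level (clamped differently on the shaft), and turns with the shaft.
- lever_grip (a point): Middle of the lever's grip, 175 mm from the shaft's axis. Felt there: about 5 N at first (return spring); up each tooth's slope, over some 0.13 rad, 3 to 6 N more; at the click it falls to nothing or below as the lever runs ahead by some 0.03 rad, and within the next 0.03 rad climbs again to the spring's 5 N, then up the next slope.
- shaft_axis (a point): The point on the shaft's axis in the plane in which the lever swings: 92 mm along the press's x, -90 mm along its y, 165 mm up. Axes as the press. Behind it, on the head's right side (x = 82 to 107 mm, y = -58 to -26 mm), the box of the pawl reaches up to 252 mm.
- spare_lug: Bystander: a smaller loose copper lug (52 mm long, 12 mm thick) on the table left of the press's front.
- wrench: Bystander: steel wrench 150 mm long, 8 mm thick, on the table in front of the press.
- multimeter: Bystander: grey handheld multimeter, 145 x 76 x 40 mm, on the left.
- cell_holder: Bystander: black holder with four upright blue cells, 88 x 28 x 73 mm, on the left.
- battery_pack: Bystander: blue battery pack, 125 x 62 x 81 mm, on the right.
- lug_tray: Bystander: grey open tray with small lugs, 150 x 100 x 34 mm, on the right.
- battery_clamp: Bystander: spring clamp with a black grip, 80 mm long, 16 mm thick, on the right in front.
Mind the look-alikes: they are no part of the job. What is shaped like the lug but yellow is not meant.

How it is judged:
On the way, in this order (a step that is already met when the one before it is completed fails the run):
1. the plunger is lifted clear of its notch (value of joint plunger above 0.007 m and value of joint shaft below 0.3 rad), for 0.1 s.
2. the turntable stands one notch on, with the plunger home (value of joint turntable between 1.022 and 1.072 rad and value of joint plunger below 0.0015 m and value of joint shaft below 0.3 rad), for 0.3 s.
3. the lever has come down three clicks and not four (value of joint shaft between 0.64 and 0.77 rad), for 0.3 s.
At the end, for the whole second after the job is handed in: Turntable one notch on (within 0.025 rad), plunger home (1.5 mm), lug in its nest under the ram (6 mm), shaft still, past the third click, off the pawl and short of the fourth (0.655 to 0.77 rad), foot pressing the lug (over 1.5 N), fingers bearing on the lever (over 2 N) (value of joint turntable between 1.022 and 1.072 rad and value of joint plunger below 0.0015 m and value of joint shaft between 0.655 and 0.77 rad and contact force between the fingers and lever above 2 N and contact force between foot and lug above 1.5 N and horizontal distance between lug and ram_axis below 0.006 m and distance between lug and nest below 0.006 m and velocity of joint shaft below 0.1 rad/s); the arm keeps its last pose, push and grip.
It fails at once if the lever went on towards a fourth click: the lug is being crushed (value of joint shaft above 0.775 rad).
It fails at once if the lever was brought down while the lug was not under the ram with the plunger home (value of joint shaft above 0.3 rad and not (value of joint turntable between 1.022 and 1.072 rad and value of joint plunger below 0.0015 m)).
It fails at once if the lug was knocked out of its nest (distance between lug and nest above 0.01 m).
It fails at once if something else on the bench was disturbed (distance of any of spare_lug, wrench, multimeter, cell_holder, battery_pack, lug_tray, battery_clamp from where it was at the start of the episode above 0.02 m).
It also fails if it takes over 72 s, if anything falls off the work surface, if the arm or the gripper's body presses on something with over 40 N, if the wrist force passes 120 N, or if a joint passes its speed limit or range.

### The arm

A 7-joint arm with a two-finger parallel gripper is mounted at the origin on the work surface. World frame = base frame: x ahead of the robot, y to its left, z up, the work surface at z = 0. Lengths are in m, angles in rad, forces in N, time in s.
With the tool pointing down it reaches from about 0.425 to 1.025 m from the base axis. Payload 9.4 kg.
Tool frame: the origin (TCP) lies between the finger pads; the fingertips stand 14 mm ahead of it and the grasp point (between the pads) lies 5 mm behind it; z points along the fingers, y is the direction in which the jaws open and shut (so a half turn about z gives the same grasp; the last joint's range is limited). The gripper opens to 93 mm and grips with 3 to 60 N. Pads are 15 mm wide; open, the fingers measure 128 mm over their backs; the gripper's body (75 mm by 188 mm) begins 65 mm behind the grasp point.
Start: joints at [-1.204, 0.599, -0.003, 1.599, 0.002, 0.943, -0.08], TCP at [0.311, 0.655, 0.233] pointing down, gripper open.
Joint ranges: [-2.57, 2.57], [-0.35, 1.97], [-1.29, 1.29], [0.11, 2.56], [-1.05, 4.19], [0.11, 1.86], [-2.63, 2.63]. Speed limits (rad/s): [2.22, 2.22, 3.01, 3.01, 3.14, 3.14, 3.14].

### API

Orientations are given as a unit quaternion [w, x, y, z].
In Python, from bench import * gives the robot as it stands.
- The arm moves only by the tool move_arm, never from a script. Its argument "moves" is a list that holds one entry, the list of rows, each a list of 5 numbers: the finger opening in m, from 0 to 0.093, then the shift along the tool's x, y, z in m, then the turn about the tool's z in degrees. A call has 1 to 20 rows; each row is the pose to reach, as a shift and turn from the pose measured when the call began, along the tool's axes at that moment; what a row does not reach only later rows make up. A row lasts 1/12 s, in which the tool goes at most 41.7 mm and 7.16 degrees, less where a joint would pass 70% of its speed; a pose out of reach is approached as far as the arm can. A call with a gripper value outside its range is refused whole. The fingers move at their own pace and stop on an object; "force" is the grip in N (left out, the last holds). Time passes only in rows, so rows that repeat a pose let the fingers close. It gives the time, the measured TCP pose, the force and the opening at its end, in the units of the state.
- get_state(): the state, without advancing time (a new reading comes with each control period).
- grab_frame(name): name is "scene" or "top" or "wrist"; returns a dict with "pixels" (400x640x3 uint8, red, green, blue), "depth" (400x640 float32, m along the optical axis (not along the pixel's ray), 0 where there is no reading), "fx", "fy", "cx", "cy" (pixels), "R" (3x3) and "t" (3): a world point X has camera coordinates R X + t; the wrist camera has in their place "mount" (4x4, takes a point from camera to tool coordinates, whose origin is the TCP and whose axes are the flange's). Camera axes: x right, y down, z forward; pixel columns grow to the right and rows downward; lengths in m; the calibration is good to about 2 mm. A picture is of the moment at which its call begins: read the wrist's pose just before it.
- finish_job(): hands the job in, once; it reports no verdict.
Trained networks look in a picture, given as the dict that the camera call returned (one of the last four; its "shot" number tells which), for a name from the list of things; names that differ only in an ending like _2 or _b are one class to them, and where a whole thing is asked for, a point or a joint stands for the part that bears it (a point fixed in the world has none). Each returns a list of dicts, best first, with "p" (0 to 1); they miss things now and then, are a little off and sometimes report something else, mostly with a low value. They report only what shows in the picture. A call takes as long as a camera call. They do not tell look-alikes from the thing itself.
- boxes_of(picture, query): "extent" ([left, top, width, height] in pixels, round what is visible of it).
- cut_out(picture, query): "region" (400x640 bool, what is visible of it) and "extent" ([left, top, width, height] in pixels, round what is visible of it).
- place_of(picture, query): "xy" ([column, row] in pixels: a listed point, or the origin of a listed thing).
The state is a dict: "t": time; "joints": joint angles; "joint_velocities": joint speeds; "effort": joint torques, N m; "position": TCP position; "tool_rot": TCP orientation; "wrist_force": force on the tool from outside, world axes, zero at the start; "ft_torque": the same for the moment, N m; "finger_gap": finger opening in m.
Only numpy, scipy, OpenCV 4.12 (cv2) and the standard library are available. Lean on these libraries where they do the work, as an engineer would, in place of code of your own. Each camera call takes 0.05 s, during which the arm holds its last target. There are 200 camera calls.

## Working session

There is one attempt and no reset: what is moved stays moved. The work goes in short steps, Python scripts to look and compute and a tool call to move; the robot and the scene stay as the last step left them, time stands still between calls to the robot, and variables do not carry over. Pictures are saved under pics/ and viewed, about 8 in all and at most 12, crops included, and the job is handed in when it is done.

Besides the shell and the picture viewer there is one more tool, called after "Request:" by a JSON object that holds its "api" and its "payload", one argument or row to a line. move_arm: Moves the arm, as the interface text tells. Its arguments: {"type":"object","properties":{"moves":{"type":"array","items":{"type":"array","items":{"type":"array","items":{"type":"number"}}}},"force":{"type":"number"}},"required":["moves"]}

```bash
ls; mkdir -p pics; cat > h.py <<'E'
from bench import *
import numpy as np, cv2
from scipy.spatial.transform import Rotation as Ro
def rot(q): return Ro.from_quat([q[1],q[2],q[3],q[0]]).as_matrix()
def world(f,uv,d,st=None):
    c=np.array([(uv[0]-f['cx'])/f['fx'],(uv[1]-f['cy'])/f['fy'],1])*d
    if 'mount' in f:
        m=np.array(f['mount']); p=m[:3,:3]@c+m[:3,3]
        return rot(st['tool_rot'])@p+np.array(st['position'])
    return np.array(f['R']).T@(c-np.array(f['t']))
def dep(f,uv,r=2):
    u,v=int(round(uv[0])),int(round(uv[1])); p=f['depth'][max(v-r,0):v+r+1,max(u-r,0):u+r+1]; p=p[p>0]
    return float(np.median(p)) if p.size else 0.
def save(f,n,crop=None,s=1):
    im=f['pixels'][:,:,::-1]
    if crop: im=im[crop[1]:crop[3],crop[0]:crop[2]]
    cv2.imwrite('pics/'+n,cv2.resize(im,None,fx=s,fy=s,interpolation=cv2.INTER_CUBIC))
E
python3 - <<'E'
from h import *
np.set_printoptions(precision=4,suppress=True)
st=get_state(); print({k:np.round(v,4) for k,v in st.items()})
for n in ['scene','top']:
    f=grab_frame(n); save(f,n+'0.png'); print(n,f['fx'],np.array(f['R']),f['t'])
    np.save(n+'.npy',f,allow_pickle=True)
    for q in ['plunger_knob','press','ram_axis','nest','lug','lever','lever_grip','shaft_axis']:
        for r in place_of(f,q)[:3]:
            d=dep(f,r['xy']); print(q,round(r['p'],2),np.round(r['xy'],1),round(d,3),world(f,r['xy'],d))
E
```

```text
pics
{'t': np.float64(0.0), 'joints': array([-1.2037,  0.6002, -0.0025,  1.6001,  0.0018,  0.9429, -0.0798]), 'joint_velocities': array([-0.0005,  0.0001,  0.0002,  0.0021, -0.0006,  0.    ,  0.0002]), 'effort': array([  0.0008, -76.5064,   1.4977, -25.237 ,  -0.0524,   0.0165,
         0.0001]), 'position': array([0.3111, 0.6543, 0.2317]), 'tool_rot': array([-0.0001,  0.2201,  0.9755, -0.0008]), 'wrist_force': array([ 0.1133,  0.7957, -0.059 ]), 'ft_torque': array([-0.04  ,  0.0425, -0.0104]), 'finger_gap': np.float64(0.0926)}
scene 478.0800121573308 [[ 0.3538  0.9353 -0.0013]
 [ 0.8094 -0.3069 -0.5007]
 [-0.4687  0.1761 -0.8656]] [-0.2205 -0.3631  1.5873]
plunger_knob 0.58 [261.6 195.4] 1.266 [ 0.4649 -0.0864  0.102 ]
press 0.67 [273.4 245.7] 1.032 [ 0.6822 -0.1141  0.2492]
press 0.36 [158.3 255.5] 1.283 [ 0.4883 -0.3939  0.0065]
ram_axis 0.61 [281.9 257.1] 1.059 [ 0.698  -0.1024  0.2121]
nest 0.76 [292.9 237.9] 1.083 [ 0.662  -0.0639  0.2113]
lug 0.72 [250.3 268.1] 1.075 [ 0.6863 -0.1752  0.1844]
lug 0.65 [368.9 270. ] 1.259 [0.7273 0.1171 0.0089]
lug 0.58 [295.3 236.8] 1.088 [ 0.
[... 388 characters left out ...]
95 ]
plunger_knob 0.57 [369.9 254.5] 0.905 [ 0.4518 -0.0848  0.1048]
press 0.81 [361.2 214.5] 0.977 [ 0.5641 -0.0832  0.0591]
ram_axis 0.89 [361.9 190.3] 0.856 [ 0.5953 -0.0741  0.1916]
nest 0.63 [393.7 159.9] 0.888 [ 0.6672 -0.1638  0.1782]
nest 0.62 [346.5 207.8] 0.97 [ 0.5843 -0.0451  0.0696]
lug 0.64 [343.4 202.7] 0.975 [ 0.5994 -0.0387  0.068 ]
lug 0.62 [412.  137.5] 1.091 [ 0.7929 -0.274   0.004 ]
lug 0.61 [226.3 208.8] 1.028 [0.6302 0.2876 0.0116]
lever 0.97 [397.6 160. ] 0.883 [ 0.6641 -0.1718  0.1835]
lever_grip 0.8 [423.4 186.3] 0.747 [ 0.5619 -0.185   0.298 ]
lever_grip 0.43 [397.3 282.3] 0.986 [ 0.3781 -0.1629  0.0054]
shaft_axis 0.96 [394.8 159.2] 0.885 [ 0.6674 -0.1658  0.182 ]
```

View pics/scene0.png

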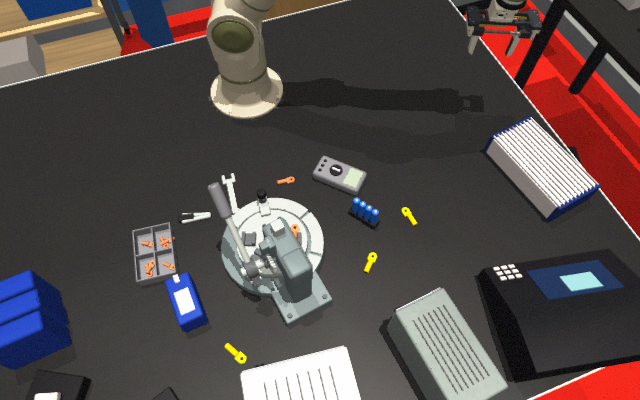

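View pics/top0.png

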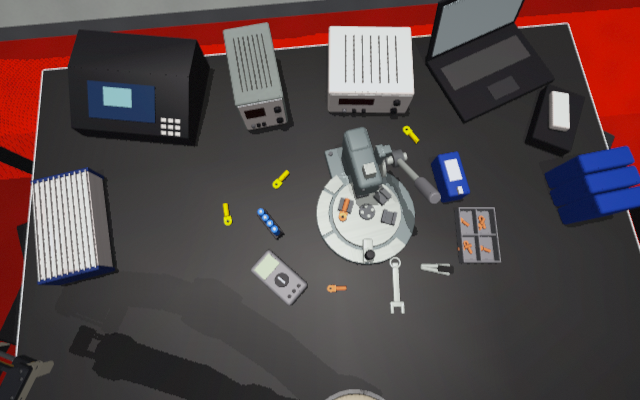

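The turntable press shows at top (365,212), with the black knob at (370,254) and the lever grip at (428,192). The copper lug in its nest is at (344,206). Look-alikes: spare copper lug (337,288), yellow lugs (282,179), (227,214) and (411,133), and the tray lugs. The only knob candidate is (370,254); the wrench end (395,263) and clamp (437,268) are not knobs. Next I fit the press frame.

```bash
cat > fit.py <<'E'
from h import *
from scipy.optimize import least_squares
np.set_printoptions(precision=4,suppress=True)
F={n:np.load(n+'.npy',allow_pickle=True).item() for n in ['scene','top']}
def cloud(f):
    v,u=np.mgrid[0:400,0:640]; d=f['depth']; c=np.stack([(u-f['cx'])/f['fx']*d,(v-f['cy'])/f['fy']*d,d],-1)
    w=(c-np.array(f['t']))@np.array(f['R']); w[d<=0]=np.nan; return w
C={n:cloud(f) for n,f in F.items()}
for n,w in C.items():
    P=w.reshape(-1,3); col=F[n]['pixels'].reshape(-1,3).astype(float)
    m=(np.abs(P[:,0]-.58)<.25)&(np.abs(P[:,1]+.08)<.2)
    P=P[m];col=col[m]
    print(n,'z hist',np.histogram(P[:,2],bins=np.arange(-.01,.36,.01))[0])
    h=P[(P[:,2]>.204)&(P[:,2]<.222)&(P[:,1]>-.14)]
    r=cv2.minAreaRect((h[:,:2]*1000).astype(np.float32)); print('head top',len(h),r,np.median(h[:,2]))
    g=P[(P[:,2]>.235)]; print('high',len(g),g.min(0),g.max(0))
    k=P[(np.hypot(P[:,0]-.458,P[:,1]+.085)<.03)&(P[:,2]>.085)&(P[:,2]<.13)]; print('knob',len(k),k.min(0),k.max(0),np.median(k[k[:,2]>.1],0))
    b=P[(P[:,2]>.015)&(P[:,2]<.055)]; 
    print('bed z',np.histogram(b[:,2],bins=np.arange(.015,.056,.004)))
    bc=np.median(b,0); rr=np.hypot(b[:,0]-.565,b[:,1]+.083)
    # rim fit: outermost point per angle
    c=np.array([.565,-.083])
    for _ in range(5):
        a=np.arctan2(b[:,1]-c[1],b[:,0]-c[0]); rr=np.hypot(b[:,0]-c[0],b[:,1]-c[1]); E=[]
        for t in np.arange(-3.14,3.14,.1):
            s=(np.abs(a-t)<.05)&(rr<.16)
            if s.sum()>5: E.append(b[s][np.argmax(rr[s])])
        E=np.array(E); q=least_squares(lambda p:np.hypot(E[:,0]-p[0],E[:,1]-p[1])-.138,[*c],loss='soft_l1',f_scale=.002).x; c=q
    print('bed centre',c,len(E),np.median(np.abs(np.hypot(*(E[:,:2]-c).T)-.138)))
E
python3 fit.py
```

```text
scene z hist [5085 9561  397 1176 2317 1479  887  404  116   47   56   98   34   33
   33  104   89  121  238  250  122  336 1178  100   99  205  182   29
   53   83   75   84   91   82    1    0]
head top 1371 ((676.1185913085938, -96.54067993164062), (152.18479919433594, 84.39907836914062), 8.320305824279785) 0.21327764409524547
high 933 [ 0.5254 -0.2084  0.2351] [ 0.686  -0.0766  0.3303]
knob 85 [ 0.4418 -0.097   0.0877] [ 0.4691 -0.0731  0.1109] [ 0.4574 -0.0849  0.1052]
bed z (array([ 135,   70,  196, 1379, 1340,  375,  817,  450,  554,  546]), array([0.015, 0.019, 0.023, 0.027, 0.031, 0.035, 0.039, 0.043, 0.047,
       0.051, 0.055]))
bed centre [ 0.5766 -0.099 ] 60 0.0015192209144853364
top z hist [9263 4528  216 1636 1534 2403 1054  657   44   16   20   85    8    0
    2   63   66  107  170  195  112  519  882   77   76  215  114    9
   38   50   59   49  116   87    0    0]
head top 1275 ((673.3566284179688, -96.5982666015625), (151.8378448486328, 81.67040252685547), 8.936004638671875) 0.21127422759524497
high 783 [ 0.5222 -0.2078  0.2351] [ 0.6841 -0.077   0.3284]
knob 84 [ 0.4419 -0.0958  0.0881] [ 0.4659 -0.0734  0.1083] [ 0.4542 -0.0853  0.1041]
bed z (array([  25,   26,  336, 1625,  363,  468, 1048,  378, 1711,  356]), array([0.015, 0.019, 0.023, 0.027, 0.031, 0.035, 0.039, 0.043, 0.047,
       0.051, 0.055]))
bed centre [ 0.573 -0.099] 63 0.0013259866656575303
```

```bash
cat >> h.py <<'E'
def go(p,yaw_y,st=None):
    "shift (mm) along tool axes and turn (deg) to reach world p with tool y at world yaw (deg)"
    st=st or get_state(); R=rot(st['tool_rot']); s=R.T@(np.array(p)-np.array(st['position']))
    cur=np.degrees(np.arctan2(R[1,1],R[0,1])); t=-(yaw_y-cur); t=(t+180)%360-180
    return np.round(s,4),round(t,1),round(cur,1)
E
cat > fit2.py <<'E'
import io,contextlib
with contextlib.redirect_stdout(io.StringIO()): from fit import *
O=np.array([.5748,-.099,0]); ps=np.radians(8.6); Rp=np.array([[np.cos(ps),-np.sin(ps),0],[np.sin(ps),np.cos(ps),0],[0,0,1]])
for n,w in C.items():
    P=(w.reshape(-1,3)-O)@Rp
    h=P[(P[:,2]>.204)&(P[:,2]<.222)&(np.abs(P[:,1])<.05)&(P[:,0]>0)&(P[:,0]<.2)]
    print(n,'head x',np.percentile(h[:,0],[1,99]),'y left',np.percentile(h[:,1],[1,50,99]))
    g=P[(np.abs(P[:,1]+.09)<.03)&(P[:,0]>-.12)&(P[:,0]<.03)&(P[:,2]>.2)]
    # fit grip cylinder: axis in plane y=y0 through shaft (.092,.165), angle a, r=.014
    r=lambda p:np.hypot((g[:,0]-.092)*np.sin(p[0])+(g[:,2]-.165)*np.cos(p[0])-0, g[:,1]-p[1])-.014
    s=least_squares(r,[.72,-.09],loss='soft_l1',f_scale=.002); print('lever a,y',s.x,len(g),np.median(np.abs(s.fun)))
    L=-(g[:,0]-.092)*np.cos(s.x[0])+(g[:,2]-.165)*np.sin(s.x[0]); print('len',L.min(),L.max())
st=get_state()
print(grab_frame('wrist')['mount'])
print(go([.47,.25,.24],83.6),go([.456,-.085,.2],83.6))
E
python3 fit2.py
```

```text
scene head x [0.0311 0.1756] y left [-0.0445 -0.0028  0.0282]
lever a,y [ 0.9296 -0.0961] 594 0.003987985285872624
len 0.0910891869632581 0.21642472284171027
top head x [0.0277 0.1705] y left [-0.0295  0.0023  0.0277]
lever a,y [ 0.7909 -0.091 ] 471 0.0010181824681776887
len 0.08881277997902864 0.2187028792144094
[[ 0.0005 -0.9614 -0.2752  0.0758]
 [ 1.      0.0007 -0.0005 -0.0008]
 [ 0.0007 -0.2752  0.9614 -0.1526]
 [ 0.      0.      0.      1.    ]]
(array([-0.3171, -0.2974, -0.0074]), np.float64(-19.0), np.float64(64.6)) (array([-0.4483, -0.606 ,  0.0326]), np.float64(-19.0), np.float64(64.6))
```

Request:
{"api": "move_arm", "payload": {
  "moves": [
    [[0.06,-0.08,-0.075,-0.002,-5],[0.06,-0.16,-0.15,-0.004,-10],[0.06,-0.24,-0.225,-0.006,-15],[0.06,-0.317,-0.297,-0.007,-19],[0.06,-0.317,-0.297,-0.007,-19],[0.06,-0.317,-0.297,-0.007,-19],[0.06,-0.317,-0.297,-0.007,-19],[0.06,-0.317,-0.297,-0.007,-19],[0.06,-0.317,-0.297,-0.007,-19],[0.06,-0.317,-0.297,-0.007,-19],[0.06,-0.36,-0.4,0.005,-19],[0.06,-0.448,-0.606,0.03,-19],[0.06,-0.448,-0.606,0.03,-19],[0.06,-0.448,-0.606,0.03,-19],[0.06,-0.448,-0.606,0.03,-19],[0.06,-0.448,-0.606,0.03,-19],[0.06,-0.448,-0.606,0.03,-19],[0.06,-0.448,-0.606,0.03,-19],[0.06,-0.448,-0.606,0.03,-19],[0.06,-0.448,-0.606,0.03,-19]]
  ]
}}

```text
t: 2.62
position: [0.455, -0.0898, 0.2025]
tool_rot: [-0.0, 0.06, 0.998, -0.001]
wrist_force: [-0.7, -0.2, 0.2]
finger_gap: 0.0604
```

```bash
cat > wk.py <<'E'
from h import *
import sys
np.set_printoptions(precision=4,suppress=True)
st=get_state(); f=grab_frame('wrist'); save(f,sys.argv[1])
print(st['t'],st['position'],st['wrist_force'],st['finger_gap'],st['joints'])
for r in place_of(f,'plunger_knob')[:3]:
    d=dep(f,r['xy'],1); print(r['p'],r['xy'],d,world(f,r['xy'],d,st))
v,u=np.mgrid[0:400,0:640]; d=f['depth']; c=np.stack([(u-f['cx'])/f['fx']*d,(v-f['cy'])/f['fy']*d,d],-1).reshape(-1,3)
m=np.array(f['mount']); W=(c@m[:3,:3].T+m[:3,3])@rot(st['tool_rot']).T+np.array(st['position']); W=W[d.ravel()>0]
r=world(f,place_of(f,'plunger_knob')[0]['xy'],dep(f,place_of(f,'plunger_knob')[0]['xy'],1),st)
k=W[(np.hypot(W[:,0]-r[0],W[:,1]-r[1])<.03)&(W[:,2]>.088)&(W[:,2]<.135)]
print('knob cloud',len(k),k.min(0),k.max(0)); 
t=k[k[:,2]>k[:,2].max()-.006]; print('top',len(t),t.mean(0),'circle',cv2.minEnclosingCircle((k[:,:2]*1000).astype(np.float32)))
E
python3 wk.py w1.png
```

```text
2.6167 [ 0.455  -0.0898  0.2025] [-0.7422 -0.2402  0.2067] 0.06036713090496724 [ 0.0958  0.3358 -0.0318  2.2112  0.0215  0.5949  1.4996]
0.91 [331.4, 202.4] 0.2582469582557678 [ 0.4515 -0.0851  0.1071]
0.16 [329.7, 280.4] 0.33785274624824524 [ 0.5448 -0.0963  0.0511]
knob cloud 941 [ 0.442  -0.0978  0.0881] [ 0.4659 -0.0735  0.1085]
top 801 [ 0.4536 -0.0856  0.106 ] circle ((454.2910461425781, -85.8051528930664), 12.461905479431152)
```

View pics/w1.png

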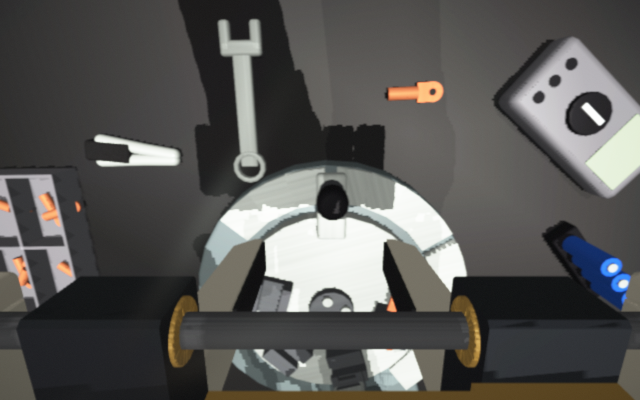

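```bash
python3 -c "
from h import *
print(go([.4543,-.0856,.13],83.6),go([.4543,-.0856,.0915],83.6))"
```

```text
(array([ 0.0015, -0.002 ,  0.0728]), np.float64(0.0), np.float64(83.6)) (array([ 0.0015, -0.0021,  0.1113]), np.float64(0.0), np.float64(83.6))
```

The wrist view shows the black round knob at (332,202) on its steel arm, between the fingers and clear of the nests. I'll descend and close.

Request:
{"api": "move_arm", "payload": {
  "moves": [
    [[0.06,0.001,-0.002,0.03,0],[0.06,0.0015,-0.002,0.06,0],[0.06,0.0015,-0.002,0.085,0],[0.06,0.0015,-0.002,0.1,0],[0.06,0.0015,-0.002,0.108,0],[0.06,0.0015,-0.002,0.11,0],[0.06,0.0015,-0.002,0.11,0],[0.06,0.0015,-0.002,0.11,0],[0.02,0.0015,-0.002,0.11,0],[0.02,0.0015,-0.002,0.11,0],[0.02,0.0015,-0.002,0.11,0],[0.02,0.0015,-0.002,0.11,0],[0.02,0.0015,-0.002,0.11,0],[0.02,0.0015,-0.002,0.11,0]]
  ],
  "force": 30
}}

```text
t: 3.98
position: [0.4544, -0.0855, 0.093]
tool_rot: [0.0, 0.055, 0.998, 0.0]
wrist_force: [-1.0, 2.1, 1.2]
finger_gap: 0.0248
```

Request:
{"api": "move_arm", "payload": {
  "moves": [
    [[0.02,0,0,-0.003,0],[0.02,0,0,-0.006,0],[0.02,0,0,-0.009,0],[0.02,0,0,-0.012,0],[0.02,0,0,-0.013,0],[0.02,0,0,-0.013,0],[0.02,0,0,-0.013,0]]
  ]
}}

```text
t: 4.57
position: [0.4544, -0.0855, 0.106]
tool_rot: [0.0, 0.055, 0.998, 0.0]
wrist_force: [1.7, -0.7, -8.4]
finger_gap: 0.0236
```

```bash
cat > arc.py <<'E'
from h import *
np.set_printoptions(precision=4,suppress=True)
st=get_state(); print(st['position'],st['wrist_force'],st['finger_gap'])
O=np.array([.5748,-.099]); k=np.array(st['position'][:2]); v=k-O; print('r',np.hypot(*v),'ang',np.degrees(np.arctan2(v[1],v[0])))
a0=np.degrees(np.arctan2(v[1],v[0])); y0=go(st['position'],0,st)[2]
for d in range(0,64,4):
    a=np.radians(a0-d); p=[O[0]+np.hypot(*v)*np.cos(a),O[1]+np.hypot(*v)*np.sin(a),st['position'][2]]
    g=go(p,y0-d,st); print(d,g[0],g[1])
E
python3 arc.py
```

```text
[ 0.4544 -0.0855  0.106 ] [ 1.6658 -0.6709 -8.3604] 0.023617851945035226
r 0.1211986022635811 ang 173.586083936546
0 [-0. -0. -0.] 0.0
4 [-0.0003  0.0085  0.    ] 4.0
8 [-0.0012  0.0169  0.    ] 8.0
12 [-0.0027  0.0252  0.    ] 12.0
16 [-0.0047  0.0334  0.    ] 16.0
20 [-0.0074  0.0414  0.    ] 20.0
24 [-0.0105  0.0493  0.    ] 24.0
28 [-0.0142  0.0569  0.    ] 28.0
32 [-0.0185  0.0642  0.0001] 32.0
36 [-0.0232  0.0712  0.0001] 36.0
40 [-0.0284  0.0779  0.0001] 40.0
44 [-0.0341  0.0842  0.0001] 44.0
48 [-0.0402  0.09    0.0001] 48.0
52 [-0.0467  0.0955  0.0001] 52.0
56 [-0.0535  0.1004  0.0001] 56.0
60 [-0.0607  0.1049  0.0001] 60.0
```

Request:
{"api": "move_arm", "payload": {
  "moves": [
    [[0.02,-0.0003,0.0085,0,4],[0.02,-0.0012,0.0169,0,8],[0.02,-0.0027,0.0252,0,12],[0.02,-0.0047,0.0334,0,16],[0.02,-0.0074,0.0414,0,20],[0.02,-0.0105,0.0493,0,24],[0.02,-0.0142,0.0569,0,28],[0.02,-0.0185,0.0642,0,32],[0.02,-0.0232,0.0712,0,36],[0.02,-0.0284,0.0779,0,40],[0.02,-0.0341,0.0842,0,44],[0.02,-0.0402,0.09,0,48],[0.02,-0.0467,0.0955,0,52],[0.02,-0.0535,0.1004,0,56],[0.02,-0.0571,0.1027,0,58],[0.02,-0.0607,0.1049,0,60],[0.02,-0.0607,0.1049,0,60],[0.02,-0.0607,0.1049,0,60]]
  ]
}}

```text
t: 6.07
position: [0.5262, 0.012, 0.1058]
tool_rot: [0.0, 0.547, 0.837, 0.0]
wrist_force: [2.4, -1.1, -7.7]
finger_gap: 0.0237
```

```bash
cat > chk.py <<'E'
from h import *
np.set_printoptions(precision=4,suppress=True)
st=get_state(); print(st['t'],st['position'],go(st['position'],0,st)[2],st['wrist_force'],st['finger_gap'])
O=np.array([.5748,-.099]); v=np.array(st['position'][:2])-O; print('tcp r',np.hypot(*v),'ang',np.degrees(np.arctan2(v[1],v[0])))
for n in ['top','scene']:
    f=grab_frame(n)
    for q in ['plunger_knob','lug','nest']:
        for r in place_of(f,q)[:3]:
            d=dep(f,r['xy'],1); p=world(f,r['xy'],d); w=p[:2]-O
            if np.hypot(*w)<.15: print(n,q,round(r['p'],2),np.round(r['xy']),p,'r %.4f ang %.1f'%(np.hypot(*w),np.degrees(np.arctan2(w[1],w[0]))))
    save(f,n+'_%d.png'%(st['t']*10),[280,120,460,280] if n=='top' else [180,150,360,310],4)
E
python3 chk.py; ls pics
```

```text
6.0667 [0.5262 0.012  0.1058] 23.7 [ 2.4442 -1.1218 -7.7491] 0.023709158721533702
tcp r 0.12113628568940349 ang 113.64523973733768
top nest 0.81 [362. 192.] [ 0.5068 -0.0264  0.5123] r 0.0995 ang 133.1
scene nest 0.9 [282. 258.] [ 0.6996 -0.1038  0.2133] r 0.1249 ang -2.2
scene0.png
scene_60.png
top0.png
top_60.png
w1.png
```

Request:
{"api": "move_arm", "payload": {
  "moves": [
    [[0.02,0,0,0.003,0],[0.02,0,0,0.006,0],[0.02,0,0,0.009,0],[0.02,0,0,0.012,0],[0.02,0,0,0.013,0],[0.02,0,0,0.013,0],[0.02,0,0,0.013,0]]
  ]
}}

```text
t: 7.05
position: [0.5262, 0.012, 0.0931]
tool_rot: [0.0, 0.547, 0.837, 0.0]
wrist_force: [1.2, -0.6, -4.2]
finger_gap: 0.0238
```

Request:
{"api": "move_arm", "payload": {
  "moves": [
    [[0.02,0,0,0.001,0],[0.02,0,0,0.002,0],[0.02,0,0,0.002,0]]
  ]
}}

```text
t: 7.3
position: [0.5269, 0.0123, 0.0928]
tool_rot: [0.001, 0.547, 0.837, 0.002]
wrist_force: [-2.1, -0.3, 20.5]
finger_gap: 0.0235
```

Request:
{"api": "move_arm", "payload": {
  "moves": [
    [[0.02,0,0,0,0],[0.02,0,0,0,0],[0.06,0,0,0,0],[0.06,0,0,0,0],[0.06,0,0,0,0],[0.06,0,0,0,0],[0.06,0,0,-0.03,0],[0.06,0,0,-0.06,0],[0.06,0,0,-0.09,0],[0.06,0,0,-0.11,0],[0.06,0,0,-0.11,0],[0.06,0,0,-0.11,0]]
  ]
}}

```text
t: 8.3
position: [0.5271, 0.0124, 0.2035]
tool_rot: [0.001, 0.547, 0.837, 0.003]
wrist_force: [0.4, 0.4, -0.2]
finger_gap: 0.0599
```

```bash
python3 wk.py w2.png; python3 chk.py
```

```text
8.3 [0.5271 0.0124 0.2035] [ 0.3676  0.4176 -0.1517] 0.059903683623422244 [-0.4277  0.4258  0.4132  2.102  -0.2782  0.6594  0.5863]
0.86 [322.5, 200.9] 0.2599780857563019 [0.5249 0.0157 0.1062]
knob cloud 931 [ 0.5145 -0.0006  0.088 ] [0.5387 0.0236 0.1086]
top 787 [0.5264 0.0118 0.1061] circle ((526.570068359375, 11.302553176879883), 12.41663932800293)
8.5 [0.526  0.0121 0.2016] 23.6 [ 0.0631  0.4044 -0.3032] 0.06026156763661564
tcp r 0.12129446635168814 ang 113.71727130175161
scene plunger_knob 0.51 [304. 206.] [0.5375 0.0068 0.1046] r 0.1122 ang 109.4
scene nest 0.71 [278. 258.] [ 0.6953 -0.1106  0.2052] r 0.1211 ang -5.5
```

Knob top is back at z 0.1086, as at the start, and it moved a chord of 121 mm (60°), so the plunger is home. Next, the lever.

```bash
cat >> h.py <<'E'
O3=np.array([.5748,-.099,0]); ps=np.radians(8.6); Rp=np.array([[np.cos(ps),-np.sin(ps),0],[np.sin(ps),np.cos(ps),0],[0,0,1]])
def tcp_for(a,L=.178,y=-.0905):
    return O3+Rp@np.array([.092-L*np.cos(a)+.014*np.sin(a)+.0075,y,.165+L*np.sin(a)+.014*np.cos(a)+.014])
E
python3 -c "
from h import *
st=get_state();print(st['position'],tcp_for(.79)); p=st['position'].copy(); 
print(go([p[0],p[1],.37],23.6),go([*tcp_for(.79)[:2],.37],98.6))"
```

```text
[0.52658608 0.01192652 0.20257674] [ 0.57267152 -0.19085102  0.31529672]
(array([ 1.000e-04,  5.000e-04, -1.674e-01]), np.float64(0.0), np.float64(23.6)) (array([-0.2041, -0.0385, -0.1677]), np.float64(-75.0), np.float64(23.6))
```

Request:
{"api": "move_arm", "payload": {
  "moves": [
    [[0.03,0,0,-0.04,0],[0.01,0,0,-0.08,0],[0,0,0,-0.12,0],[0,0,0,-0.167,-7],[0,-0.02,-0.004,-0.167,-14],[0,-0.04,-0.008,-0.167,-21],[0,-0.06,-0.012,-0.167,-28],[0,-0.08,-0.016,-0.167,-35],[0,-0.1,-0.02,-0.167,-42],[0,-0.12,-0.024,-0.167,-49],[0,-0.15,-0.03,-0.167,-56],[0,-0.18,-0.034,-0.167,-63],[0,-0.204,-0.0385,-0.167,-70],[0,-0.204,-0.0385,-0.167,-75],[0,-0.204,-0.0385,-0.167,-75],[0,-0.204,-0.0385,-0.167,-75],[0,-0.204,-0.0385,-0.167,-75]]
  ]
}}

```text
t: 10.32
position: [0.5725, -0.1898, 0.3692]
tool_rot: [0.001, -0.074, 0.997, 0.001]
wrist_force: [0.2, 0.8, 0.4]
finger_gap: 0.0005
```

```bash
cat > lev.py <<'E'
from h import *
from scipy.optimize import least_squares
import sys
np.set_printoptions(precision=4,suppress=True)
st=get_state(); print(st['t'],st['position'],go(st['position'],0,st)[2],st['wrist_force'],st['finger_gap'])
def cloud(f):
    v,u=np.mgrid[0:400,0:640]; d=f['depth']; c=np.stack([(u-f['cx'])/f['fx']*d,(v-f['cy'])/f['fy']*d,d],-1).reshape(-1,3)[d.ravel()>0]
    if 'mount' in f:
        m=np.array(f['mount']); return (c@m[:3,:3].T+m[:3,3])@rot(st['tool_rot']).T+np.array(st['position'])
    return (c-np.array(f['t']))@np.array(f['R'])
for n in ['wrist','top','scene']:
    f=grab_frame(n); P=(cloud(f)-O3)@Rp
    if n=='top' : save(f,'l_%s_%d.png'%(n,st['t']*10),[290,120,450,280],3)
    if n=='wrist': save(f,'l_%s_%d.png'%(n,st['t']*10))
    a=float(sys.argv[1]); y=-.0905
    for _ in range(6):
        L=-(P[:,0]-.092)*np.cos(a)+(P[:,2]-.165)*np.sin(a); D=np.hypot((P[:,0]-.092)*np.sin(a)+(P[:,2]-.165)*np.cos(a),P[:,1]-y)
        g=P[(L>.138)&(L<.212)&(np.abs(D-.014)<.01)]
        s=least_squares(lambda p:np.hypot((g[:,0]-.092)*np.sin(p[0])+(g[:,2]-.165)*np.cos(p[0]),g[:,1]-p[1])-.014,[a,y],loss='soft_l1',f_scale=.001); a,y=s.x
    print(n,'a,y',s.x,len(g),np.median(np.abs(s.fun)))
E
python3 lev.py .79
```

```text
10.3167 [ 0.5725 -0.1898  0.3692] 98.5 [0.245  0.8311 0.4021] 0.0004647170075748
wrist a,y [ 0.8026 -0.0901] 1936 0.00018587476234377485
top a,y [ 0.7937 -0.0904] 246 0.0004447506235294432
scene a,y [ 0.8042 -0.0892] 330 0.0009053923450998156
```

```bash
cat > plan.py <<'E'
from h import *
import sys
np.set_printoptions(precision=4,suppress=True)
st=get_state(); print(st['position'])
for s in eval(sys.argv[1]): print(s,go(tcp_for(.80-s),98.6,st)[:2])
E
python3 plan.py "[-.1,-.05,0,.05,.1,.15,.2,.25]"
```

```text
[ 0.5727 -0.1897  0.3694]
-0.1 (array([-0.0153, -0.0013,  0.0423]), np.float64(0.0))
-0.05 (array([-0.008 , -0.0013,  0.0475]), np.float64(0.0))
0 (array([-0.001 , -0.0013,  0.053 ]), np.float64(0.0))
0.05 (array([ 0.0058, -0.0013,  0.0588]), np.float64(0.0))
0.1 (array([ 0.0122, -0.0013,  0.065 ]), np.float64(0.0))
0.15 (array([ 0.0183, -0.0013,  0.0715]), np.float64(0.0))
0.2 (array([ 0.0241, -0.0013,  0.0783]), np.float64(0.0))
0.25 (array([ 0.0296, -0.0013,  0.0853]), np.float64(0.0))
```

View pics/l_wrist_103.png

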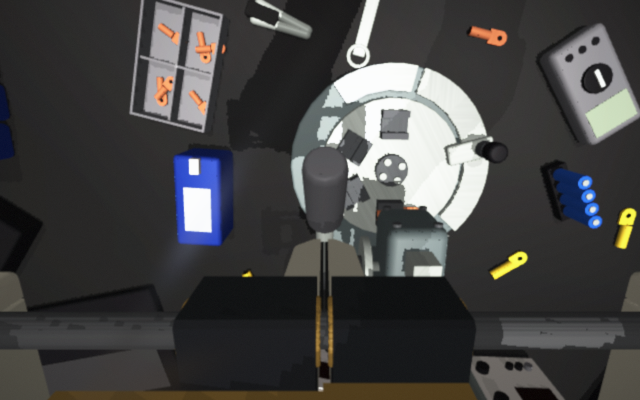

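The wrist view shows the plunger arm at its new notch (490,150), the lug under the head (405,208), and the closed fingers over the grip (325,190). I'll push to a shaft angle of about 0.25.

Request:
{"api": "move_arm", "payload": {
  "moves": [
    [[0,-0.008,-0.001,0.025,0],[0,-0.008,-0.001,0.04,0],[0,-0.008,-0.001,0.0475,0],[0,-0.001,-0.0013,0.053,0],[0,0.0058,-0.0013,0.0588,0],[0,0.0122,-0.0013,0.065,0],[0,0.0183,-0.0013,0.0715,0],[0,0.0241,-0.0013,0.0783,0],[0,0.0296,-0.0013,0.0853,0],[0,0.0296,-0.0013,0.0853,0],[0,0.0296,-0.0013,0.0853,0]]
  ],
  "force": 30
}}

```text
t: 11.38
position: [0.5461, -0.1944, 0.2859]
tool_rot: [0.005, -0.075, 0.997, 0.001]
wrist_force: [6.2, 3.6, 5.5]
finger_gap: 0.0005
```

```bash
python3 lev.py .55; python3 plan.py "[.28,.3,.32,.34,.36,.38,.4,.42]"
```

```text
11.3833 [ 0.5461 -0.1944  0.2859] 98.7 [6.1658 3.6327 5.5304] 0.0005216741210206128
wrist a,y [ 0.571  -0.0899] 3104 0.0003137378649499551
top a,y [ 0.5614 -0.0902] 171 0.0005747787816762391
scene a,y [ 0.5727 -0.0891] 148 0.001020294996571078
[ 0.5463 -0.1943  0.2862]
0.28 (array([ 0.0057, -0.0005,  0.0065]), np.float64(0.1))
0.3 (array([ 0.0077, -0.0005,  0.0095]), np.float64(0.1))
0.32 (array([ 0.0096, -0.0005,  0.0125]), np.float64(0.1))
0.34 (array([ 0.0115, -0.0005,  0.0155]), np.float64(0.1))
0.36 (array([ 0.0134, -0.0005,  0.0186]), np.float64(0.1))
0.38 (array([ 0.0151, -0.0005,  0.0217]), np.float64(0.1))
0.4 (array([ 0.0168, -0.0005,  0.0248]), np.float64(0.1))
0.42 (array([ 0.0185, -0.0005,  0.028 ]), np.float64(0.1))
```

Request:
{"api": "move_arm", "payload": {
  "moves": [
    [[0,0.0077,-0.0005,0.0095,0],[0,0.0096,-0.0005,0.0125,0],[0,0.0115,-0.0005,0.0155,0],[0,0.0134,-0.0005,0.0186,0],[0,0.0151,-0.0005,0.0217,0],[0,0.0168,-0.0005,0.0248,0],[0,0.0168,-0.0005,0.0248,0],[0,0.0168,-0.0005,0.0248,0]]
  ]
}}

```text
t: 12.2
position: [0.5319, -0.197, 0.2634]
tool_rot: [0.008, -0.076, 0.997, 0.0]
wrist_force: [4.2, 2.4, 7.3]
finger_gap: 0.0006
```

```bash
python3 lev.py .42; python3 plan.py "[.42,.44,.46,.48,.5,.52,.54,.56,.58]"
```

```text
12.2 [ 0.5319 -0.197   0.2634] 98.7 [4.25   2.4235 7.3034] 0.0006238209759146287
wrist a,y [ 0.4203 -0.0899] 3438 0.0003238302842213433
top a,y [ 0.411  -0.0905] 191 0.0006885759382571199
scene a,y [ 0.421  -0.0894] 145 0.0008975324860105681
[ 0.532  -0.197   0.2635]
0.42 (array([0.0037, 0.    , 0.0054]), np.float64(0.1))
0.44 (array([0.0053, 0.0001, 0.0086]), np.float64(0.1))
0.46 (array([0.0069, 0.0001, 0.0118]), np.float64(0.1))
0.48 (array([0.0083, 0.0001, 0.0151]), np.float64(0.1))
0.5 (array([0.0097, 0.0001, 0.0183]), np.float64(0.1))
0.52 (array([0.0111, 0.0001, 0.0216]), np.float64(0.1))
0.54 (array([0.0123, 0.0001, 0.025 ]), np.float64(0.1))
0.56 (array([0.0136, 0.0001, 0.0283]), np.float64(0.1))
0.58 (array([0.0147, 0.0001, 0.0317]), np.float64(0.1))
```

Request:
{"api": "move_arm", "payload": {
  "moves": [
    [[0,0.0037,0,0.0054,0],[0,0.0053,0,0.0086,0],[0,0.0069,0,0.0118,0],[0,0.0083,0,0.0151,0],[0,0.0097,0,0.0183,0],[0,0.0111,0,0.0216,0],[0,0.0123,0,0.025,0],[0,0.0136,0,0.0283,0],[0,0.0136,0,0.0283,0],[0,0.0136,0,0.0283,0]]
  ]
}}

```text
t: 13.18
position: [0.5205, -0.1988, 0.237]
tool_rot: [0.01, -0.076, 0.997, 0.0]
wrist_force: [1.1, 3.1, 8.7]
finger_gap: 0.0001
```

```bash
python3 lev.py .26; python3 plan.py "[.56,.58,.6,.62,.64,.66,.68,.7,.72]"
```

```text
13.1833 [ 0.5205 -0.1988  0.237 ] 98.7 [1.0843 3.1035 8.6906] 0.0001459068640256708
wrist a,y [ 0.2583 -0.0898] 3726 0.00033661452788877506
top a,y [ 0.2474 -0.0903] 196 0.0007274245568080371
scene a,y [ 0.2614 -0.0893] 144 0.0011125604605944361
[ 0.5205 -0.1988  0.2371]
0.56 (array([0.0015, 0.    , 0.0021]), np.float64(0.1))
0.58 (array([0.0027, 0.    , 0.0055]), np.float64(0.1))
0.6 (array([0.0038, 0.0001, 0.0089]), np.float64(0.1))
0.62 (array([0.0048, 0.0001, 0.0123]), np.float64(0.1))
0.64 (array([0.0057, 0.0001, 0.0158]), np.float64(0.1))
0.66 (array([0.0066, 0.0001, 0.0192]), np.float64(0.1))
0.68 (array([0.0074, 0.0001, 0.0227]), np.float64(0.1))
0.7 (array([0.0082, 0.0001, 0.0262]), np.float64(0.1))
0.72 (array([0.0088, 0.0001, 0.0297]), np.float64(0.1))
```

Request:
{"api": "move_arm", "payload": {
  "moves": [
    [[0,0.0027,0,0.0055,0],[0,0.0038,0,0.0089,0],[0,0.0048,0,0.0123,0],[0,0.0053,0,0.014,0],[0,0.0057,0,0.0158,0],[0,0.0062,0,0.0175,0],[0,0.0066,0,0.0192,0],[0,0.007,0,0.021,0],[0,0.0074,0,0.0227,0],[0,0.0078,0,0.0244,0],[0,0.0082,0,0.0262,0],[0,0.0082,0,0.0262,0],[0,0.0082,0,0.0262,0],[0,0.0082,0,0.0262,0]]
  ]
}}

```text
t: 14.5
position: [0.5137, -0.1999, 0.2116]
tool_rot: [0.011, -0.076, 0.997, 0.0]
wrist_force: [1.2, 4.2, 10.7]
finger_gap: 0.0007
```

```bash
python3 lev.py .1; python3 plan.py "[.68,.7,.72]"
```

```text
14.5 [ 0.5137 -0.1999  0.2116] 98.7 [ 1.1682  4.2111 10.7259] 0.0006972894462641671
wrist a,y [ 0.1094 -0.0899] 3880 0.0003567076621567699
top a,y [ 0.099  -0.0903] 183 0.000683990586510818
scene a,y [ 0.1097 -0.0893] 136 0.0010639189975230352
[ 0.5137 -0.1998  0.2116]
0.68 (array([-0.    ,  0.0001, -0.0026]), np.float64(0.1))
0.7 (array([0.0007, 0.0001, 0.0009]), np.float64(0.1))
0.72 (array([0.0014, 0.0001, 0.0044]), np.float64(0.1))
```

Shaft is about 0.694 by all three cameras, with about 11 N carried. Last check of the plunger and lug.

```bash
python3 wk.py w3.png; python3 - <<'E'
from h import *
f=grab_frame('scene')
for r in cut_out(f,'plunger_knob')[:1]: print(r['p'],r['extent'])
save(f,'fin.png',[190,160,350,320],4)
E
```

```text
14.65 [ 0.5137 -0.1998  0.2116] [1.4908 4.547  9.5866] 0.000595901513100915 [ 0.0866  0.42    0.2577  2.0473 -0.1819  0.6738  2.1857]
0.96 [574.4, 246.5] 0.2815004289150238 [0.5215 0.0022 0.1039]
knob cloud 1090 [ 0.5146 -0.0019  0.088 ] [0.5386 0.0226 0.1081]
top 687 [0.5261 0.0087 0.1057] circle ((526.8364868164062, 10.172717094421387), 12.442163467407227)
0.44 [299.0, 199.3, 14.8, 9.8]
```

View pics/w3.png

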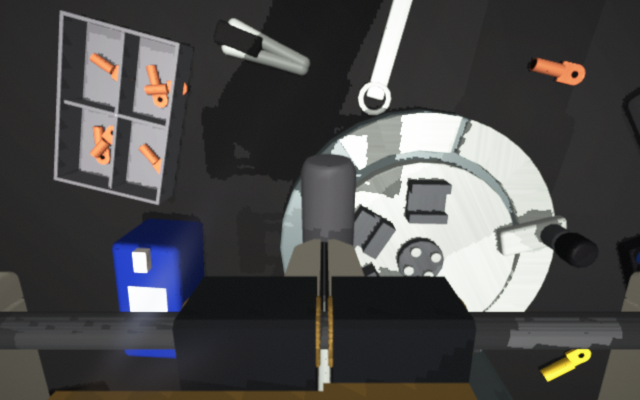

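View pics/fin.png

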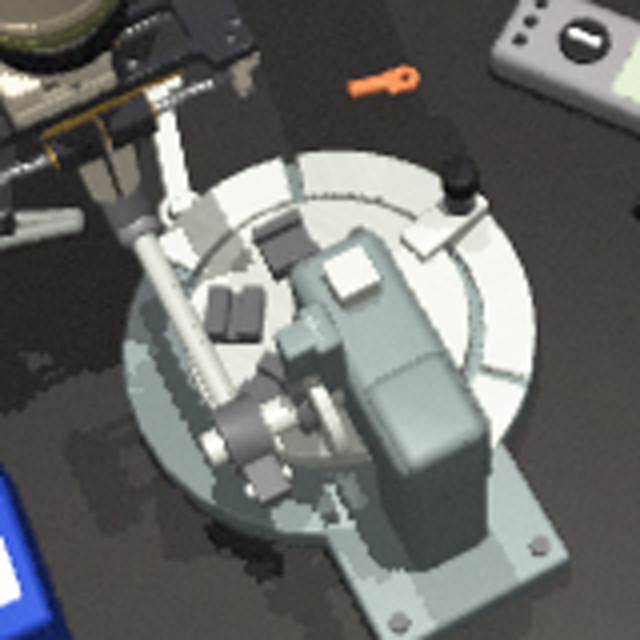

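The knob is home at (575,247) in the wrist view, the fingers bear on the near-level grip at (328,200), and the bystanders look untouched. Handing in.

```bash
python3 -c "
from h import *
print(finish_job()); s=get_state(); print(s['t'],s['position'],s['wrist_force'])"
```

```text
the job is handed in; nothing more can be done
None
the job is handed in; nothing more can be done
```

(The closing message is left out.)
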